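Sweep the bungs off the slab

TASK

Clear the marble slab for use: with closed fingers, sweep the three cork bungs across it and over its edge into the open wooden tray that stands against one side (not onto the lidded box on the other side). Only push the bungs, gently; never pinch them or pick them up; leave the little preserve jar on the slab, the jug and the crock standing where they are.

Things in the scene. Friction and masses are not known exactly. Their poses are not given: they have to be found in the camera images.
- slab: Fixed marble slab on the counter, 280 mm (its x) by 260 mm (its y) by 40 mm high, turned up to 15 degrees from the robot's axes. Origin at the centre of its underside, on the counter; its top is 40 mm above. The tray stands 2 mm from one of its two long (280 mm) edges, at +y or -y, and the lidded box 1 mm from the other.
- tray: Fixed open-topped wooden tray, outside 280 mm (x) by 130 mm (y) by 34 mm high, walls 6 mm, floor 6 mm, parallel to the slab, its centre 197 mm from the slab's centre along the slab's +y or -y. Its rim is 6 mm below the slab's top, so things pushed over the slab's edge drop in. Origin at the centre of its underside.
- box: Fixed shut wooden box with a flat lid, 284 mm (x) by 132 mm (y) by 34 mm high, with a small dark knob (24 mm across, 14 mm high) in the middle of its lid, on the other side of the slab. Not to be used. Origin at the centre of its underside.
- bung_small: Loose round cork bung, 36 mm across its underside, 32 mm across its top, 20 mm high, 10 to 30 g, starting flat on the slab, wide end down. Origin at its centre, 10 mm above what it stands on; z is its axis.
- bung_medium: Loose round cork bung, 40 mm across its underside, 36 mm across its top, 20 mm high, 10 to 30 g, starting flat on the slab, wide end down. Origin at its centre, 10 mm above what it stands on; z is its axis.
- bung_large: Loose round cork bung, 44 mm across its underside, 40 mm across its top, 20 mm high, 10 to 30 g, starting flat on the slab, wide end down. Origin at its centre, 10 mm above what it stands on; z is its axis.
- preserve_jar: Loose jar of dark red preserve with a dark steel lid, 44 mm across, 74 mm high, 160 g, standing on the slab among the bungs. Leave it. Origin at the centre of its underside. Jar and bungs stand in four lanes, one in each, in any order: 65 mm apart along the slab's x (each up to 6 mm off), up to 65 mm either way along its y; so a straight push along the slab's y passes the others.
- jug: Stoneware jug, 114 mm across, 200 mm high, with a small handle, on the counter well to one side. Leave it. Origin at the centre of its underside.
- crock: Stoneware crock with a paper-covered top, 114 mm across, 130 mm high, on the counter well to the other side. Leave it. Origin at the centre of its underside.

How it is judged:
By the outcome, as a careful person would: the job done as asked, in the order asked, and still so for the second after the job is handed in, with the robot touching nothing.
It also fails if it takes over 54 s, if anything falls off the work surface, if the arm or the gripper's body presses on something with over 40 N, if the wrist force passes 120 N, or if a joint passes its speed limit or range.

ROBOT

A 7-joint arm with a two-finger parallel gripper is mounted at the origin on the work surface. World frame = base frame: x ahead of the robot, y to its left, z up, the work surface at z = 0. Lengths are in m, angles in rad, forces in N, time in s.
With the tool pointing down it reaches from about 0.4 to 0.85 m from the base axis. Payload 10.4 kg.
Tool frame: the origin (TCP) lies midway between the tips of the shut fingers; the grasp point (between the pads) lies 19 mm behind it; z points along the fingers, y is the line along which they close (so a half turn about z gives the same grasp; the last joint's range is limited). The gripper opens to 85 mm and grips with 20 to 120 N. Pads are 22 mm wide; open, the fingers measure 114 mm over their backs; the gripper's body (76 mm by 85 mm) begins 54 mm behind the grasp point. The pads swing forward as they close: fully open they stand 13 mm farther back than shut.
Start: joints at [-1.361, 0.332, -0.065, 1.46, 0.022, 1.35, -0.088], TCP at [0.144, 0.608, 0.194] pointing down, gripper open.
Joint ranges: [-2.6, 2.6], [-0.5, 2.12], [-1.47, 1.34], [0.16, 2.42], [-1.27, 4.41], [0.06, 2.06], [-2.6, 2.6]. Speed limits (rad/s): [2.22, 2.22, 2.79, 2.79, 3.14, 3.14, 3.14].

INTERFACE

Orientations are given as [roll, pitch, yaw] about the fixed x, y, z axes, in that order (R = Rz(yaw) Ry(pitch) Rx(roll)).
In Python, from workcell import ctrl, get_image, get_calibration gives the robot as it stands.
- The arm moves only by the tool jog_arm, never from a script. Its argument "deltas" is one flat list of numbers, 4 for each row, row after row: the shift along the tool's x, y, z in units of 0.2 m (1.0 is 0.2 m), then the turn about the tool's z in units of 90 degrees (1.0 is 90 degrees). A call has 1 to 20 rows; each row is the pose to reach, as a shift and turn from the pose commanded when the call began, along the tool's axes at that moment; what a row does not reach only later rows make up. A row lasts 1/8 s, in which the tool goes at most 62.5 mm and 10.7 degrees, less where a joint would pass 70% of its speed; a pose out of reach is approached as far as the arm can. A call with a number of a shift or a turn outside -1 to 1 is refused whole. A call with a gripper value outside its range is refused whole. "claw" is the finger opening in mm, from 0 to 85.4, set as the call begins (left out, the last holds). The fingers move at their own pace and stop on an object; "grip_force" is the grip in N (left out, the last holds). Time passes only in rows, so rows that repeat a pose let the fingers close. It gives the time, the measured TCP pose, the force, the opening and the grip force at its end, in the units of the state.
- ctrl.observe(): the state, without advancing time (a new reading comes with each control period).
- get_image(name): name is "scene" or "top" or "wrist"; returns the picture (480x640x3 uint8, blue, green, red); there is no depth.
- get_calibration(name): a dict with "intrinsics" (3x3 intrinsics, pixels), "dist_coeffs" ([k1, k2, p1, p2, k3] as OpenCV has them; the pictures are not rectified), "world_to_cam" (4x4, takes a point from world to camera coordinates); the wrist camera has in their place "mount" (4x4, takes a point from camera to tool coordinates, whose origin is the TCP and whose axes are the flange's). Camera axes: x right, y down, z forward; pixel columns grow to the right and rows downward; lengths in m; the calibration is good to about 2 mm. A picture is of the moment at which its call begins: read the wrist's pose just before it. get_calibration takes no time and is no camera call.
- ctrl.job_done(): hands the job in; it is judged then, once.
The state is a dict: "time_s": time; "joint_positions": joint angles; "qd": joint speeds; "joint_efforts": joint torques, N m; "position": TCP position; "orientation": TCP orientation; "ft_force": force on the tool from outside, world axes, zero at the start; "moment": the same for the moment, N m; "gripper_width": finger opening in m; "gripper_force": force on a finger pad.
Only numpy, scipy, OpenCV 4.12 (cv2) and the standard library are available. Lean on these libraries where they do the work, as an engineer would, in place of code of your own. Each camera call takes 0.05 s, during which the arm holds its last target. There are 200 camera calls.

## Working session

There is one attempt and no reset: what is moved stays moved. The work goes in short steps, Python scripts to look and compute and a tool call to move; the robot and the scene stay as the last step left them, time stands still between calls to the robot, and variables do not carry over. Pictures are saved under pics/ and viewed, at most 10 in all, crops included, and the job is handed in when it is done.

Besides the shell and the picture viewer there is one more tool, called after "Request:" as a command line: name --argument value ..., lists and objects as JSON in quotes. jog_arm: Moves the arm, as the interface text tells. Shifts and turns lie within -1 to 1; 1 stands for 0.2 m of shift or 90 degrees of turn. Its arguments: {"type":"object","properties":{"deltas":{"type":"array","items":{"type":"number","minimum":-1,"maximum":1}},"claw":{"type":"number"},"grip_force":{"type":"number"}},"required":["deltas"]}

```bash
mkdir -p pics; cat > h.py <<'E'
import numpy as np, cv2
from workcell import ctrl, get_image, get_calibration
def ray(name,uv):
    c=get_calibration(name);K=np.array(c['intrinsics'],float);T=np.array(c['world_to_cam'])
    n=cv2.undistortPoints(np.array(uv,float).reshape(-1,1,2),K,np.array(c['dist_coeffs'],float)).reshape(-1,2)
    d=np.c_[n,np.ones(len(n))]@T[:3,:3]
    return -T[:3,:3].T@T[:3,3],d
def onplane(name,uv,z):
    o,d=ray(name,uv);return o+d*((z-o[2])/d[:,2])[:,None]
E
python3 - <<'E'
from h import *
s=ctrl.observe();print(s['time_s'],s['position'],s['orientation'],s['gripper_width'])
for n in('top','scene'):
    cv2.imwrite(f'pics/{n}0.png',get_image(n)); print(n,ray(n,[[320,240]])[0])
E
```

```text
0.0 [0.14405945 0.60772296 0.19333331] [-3.14017050e+00  3.23976396e-05  2.90886991e+00] 0.08503081999919146
top [ 0.39069219 -0.00690965  1.36332857]
scene [ 1.04655499 -0.34435882  0.95816205]
```

View pics/top0.png

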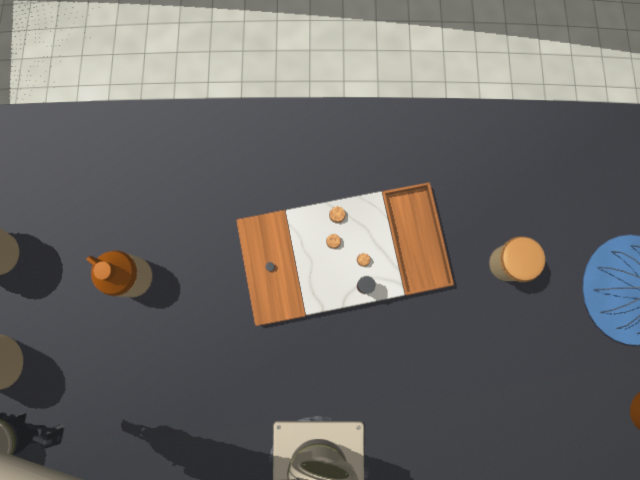

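View pics/scene0.png

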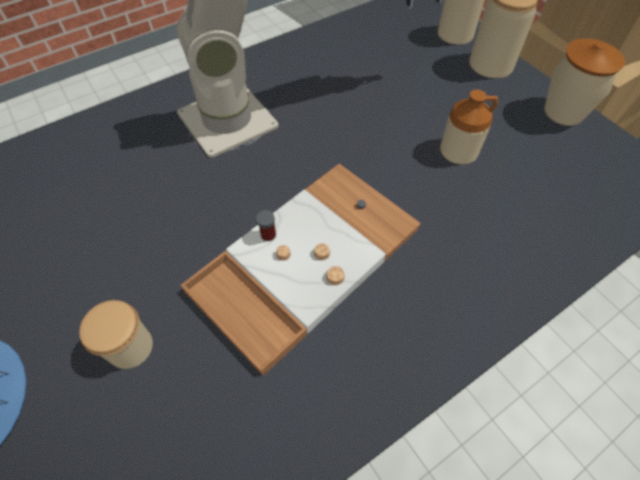

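The top view shows the open tray on the right (world -y) and the lidded box with its knob at (270,267) on the left. The bungs are near (337,214), (333,241) and (363,260), and the jar is near (366,285). The slab corners are near (286,209), (383,192), (404,296) and (306,315).

```bash
python3 - <<'E'
from h import *
im=cv2.imread('pics/top0.png');hsv=cv2.cvtColor(im,cv2.COLOR_BGR2HSV)
roi=np.zeros(im.shape[:2],np.uint8)
cor=np.array([[286,209],[383,192],[404,296],[306,315]])
P=onplane('top',cor,.04);print('corners',P.round(4).tolist())
c=P.mean(0);ey=((P[0]-P[1])+(P[3]-P[2]))[:2];ey/=np.linalg.norm(ey);ex=np.array([ey[1],-ey[0]])
print('c',c,'ex',ex,'yaw',np.degrees(np.arctan2(ex[1],ex[0])))
cc=cor.mean(0);cv2.fillConvexPoly(roi,(cc+(cor-cc)*.93).astype(np.int32),255)
m=cv2.inRange(hsv,(3,80,60),(30,255,255))&roi
n,l,st,ce=cv2.connectedComponentsWithStats(m)
for i in range(1,n):
    if st[i,4]>40:
        p=onplane('top',[ce[i]],.055)[0];d=p[:2]-c[:2];print('bung',ce[i].round(1),st[i],p.round(4),'slab',(d@ex).round(4),(d@ey).round(4))
for z in(.04,.114):
    p=onplane('top',[[366,285]],z)[0];d=p[:2]-c[:2];print('jar',p,d@ex,d@ey)
# scene check
S=cv2.imread('pics/scene0.png');h=cv2.cvtColor(S,cv2.COLOR_BGR2HSV)
r=np.zeros(S.shape[:2],np.uint8);cv2.fillConvexPoly(r,np.array([[305,197],[378,258],[310,318],[235,250]],np.int32),255)
n,l,st,ce=cv2.connectedComponentsWithStats(cv2.inRange(h,(3,80,60),(30,255,255))&r)
for i in range(1,n):
    if st[i,4]>40:
        p=onplane('scene',[ce[i]],.053)[0];d=p[:2]-c[:2];print('sc',ce[i].round(1),st[i,4],p.round(4),(d@ex).round(4),(d@ey).round(4))
p=onplane('scene',[[265,216]],.114)[0];d=p[:2]-c[:2];print('jar sc',p,d@ex,d@ey)
cv2.imwrite('pics/top_z.png',cv2.resize(im[175:335,225:465],None,fx=3.3,fy=3.3,interpolation=cv2.INTER_CUBIC))
E
```

```text
corners [[0.6633, 0.086, 0.04], [0.7093, -0.1708, 0.04], [0.435, -0.2201, 0.04], [0.3868, 0.0321, 0.04]]
c [ 0.54857128 -0.06821081  0.04      ] ex [0.98331932 0.18188763] yaw 10.479728284536648
bung [337.  214.3] [330 207  15  16 194] [ 0.6461 -0.0479  0.055 ] slab 0.0996 0.0023
bung [333.3 240.8] [327 234  14  14 160] [ 0.5765 -0.0382  0.055 ] slab 0.0329 0.0245
bung [363.1 259.5] [357 254  13  12 127] [ 0.528  -0.1144  0.055 ] slab -0.0286 -0.0416
jar [ 0.46347529 -0.12233988  0.04      ] -0.09352194669730189 -0.03774825776451045
jar [ 0.45940529 -0.11588507  0.114     ] -0.09635000734839991 -0.030660833237046232
sc [321.4 251.6] 167 [ 0.5823 -0.0405  0.053 ] 0.0383 0.0211
sc [282.6 252.5] 131 [ 0.5339 -0.1172  0.053 ] -0.0234 -0.0455
sc [334.7 275.3] 224 [ 0.6517 -0.0505  0.053 ] 0.1046 -0.0014
jar sc [ 0.46148981 -0.11561599  0.114     ] -0.09425130759198103 -0.030775388326934203
```

View pics/top_z.png

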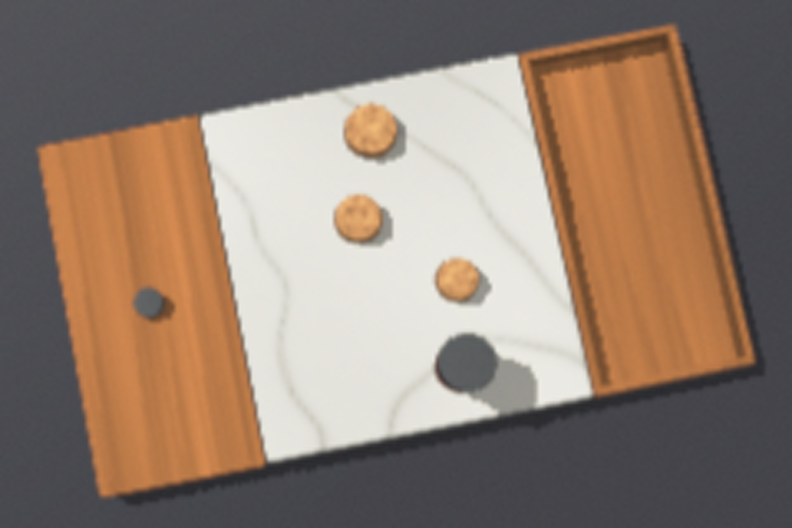

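The tray is confirmed on the -y side of the slab, with the bungs and jar in separate lanes. Next I'll work out the approach.

```bash
cat >> h.py <<'E'
from scipy.spatial.transform import Rotation as R
C=np.array([.550,-.0695]);A=np.radians(10.48);EX=np.array([np.cos(A),np.sin(A)]);EY=np.array([-EX[1],EX[0]])
def W(x,y,z): return np.r_[C+x*EX+y*EY,z]
def go(*pts,yaw=A+np.pi/2):
    s=ctrl.observe();p=np.array(s['position']);M=R.from_euler('xyz',s['orientation']).as_matrix()
    t=-(yaw-s['orientation'][2]);t=(t+np.pi)%(2*np.pi)-np.pi
    d=p[:2]-C;print('t',s['time_s'],'p',p.round(4),'slab',(d@EX).round(4),(d@EY).round(4),'q',np.round(s['joint_positions'],2),'F',np.round(s['ft_force'],1))
    for q in pts: print(q,'->',(M.T@(np.array(q)-p)/.2).round(3),'turn',round(t/(np.pi/2),3))
E
python3 - <<'E'
from h import *
print('jug',onplane('top',[[115,272]],.17),'crock',onplane('top',[[523,260]],.13))
go(W(.102,.065,.194),W(.102,.065,.12))
E
```

```text
jug [[0.48481871 0.48428609 0.17      ]] crock [[ 0.51785297 -0.50249885  0.13      ]]
t 0.1 p [0.1441 0.6078 0.1934] slab -0.276 0.7398 q [-1.36  0.33 -0.06  1.46  0.02  1.35 -0.09] F [ 0.5  0.5 -1.2]
[0.63847548 0.01296871 0.194     ] -> [-3.091 -2.324  0.   ] turn 0.735
[0.63847548 0.01296871 0.12      ] -> [-3.091 -2.323  0.37 ] turn 0.735
```

Request:
jog_arm --deltas '[-0.1,-0.1,-0.1,0,-0.3,-0.3,-0.2,0,-0.5,-0.5,-0.2,0,-0.7,-0.7,-0.2,0,-0.9,-0.9,-0.2,0,-1,-1,-0.2,0,-1,-1,-0.2,0,-1,-1,-0.2,0]' --claw 0 --grip_force 30

```text
time_s: 1.1
position: [0.2919, 0.368, 0.234]
orientation: [-3.142, -0.0, 2.91]
ft_force: [0.4, 0.1, 0.8]
gripper_width: -0.0002
gripper_force: 0.0
```

Request:
jog_arm --deltas '[-0.1,-0.1,0,0,-0.3,-0.3,0,0,-0.5,-0.5,0,0,-0.7,-0.7,0,0,-0.9,-0.9,0,0,-1,-1,0,0,-1,-1,0,0]'

```text
time_s: 1.98
position: [0.4418, 0.126, 0.234]
orientation: [-3.141, 0.0, 2.907]
ft_force: [-0.6, 0.7, 0.2]
gripper_width: 0.0002
gripper_force: 0.0
```

```bash
python3 - <<'E'
from h import *
go(W(.102,.065,.194),W(.102,.065,.12))
E
```

```text
t 1.975 p [0.4418 0.126  0.234 ] slab -0.0709 0.2119 q [-0.82 -0.08  0.43  1.83  0.04  1.39  0.93] F [-0.6  0.7  0.2]
[0.63847548 0.01296871 0.194     ] -> [-1.088 -0.321  0.2  ] turn 0.734
[0.63847548 0.01296871 0.12      ] -> [-1.088 -0.32   0.57 ] turn 0.734
```

Request:
jog_arm --deltas '[-0.1,-0.03,0,0.06,-0.25,-0.08,0.05,0.16,-0.4,-0.12,0.1,0.26,-0.55,-0.17,0.15,0.36,-0.7,-0.21,0.2,0.46,-0.85,-0.26,0.3,0.56,-0.95,-0.3,0.4,0.66,-1,-0.32,0.5,0.73,-1,-0.32,0.55,0.734,-1,-0.32,0.55,0.734]'

```text
time_s: 3.22
position: [0.6202, 0.0202, 0.1233]
orientation: [-3.14, -0.001, 1.76]
ft_force: [-0.0, -0.2, 0.2]
gripper_width: 0.0003
gripper_force: 0.0
```

```bash
python3 - <<'E'
from h import *
go(W(.102,.065,.124),W(.102,.065,.047),W(.102,-.150,.047))
cv2.imwrite('pics/w1.png',get_image('wrist'))
E
```

```text
t 3.225 p [0.6202 0.0202 0.1233] slab 0.0853 0.0754 q [-0.61  0.42  0.65  1.59 -0.27  1.22  0.28] F [-0.  -0.2  0.2]
[0.63847548 0.01296871 0.124     ] -> [-0.053  0.083 -0.004] turn 0.004
[0.63847548 0.01296871 0.047     ] -> [-0.053  0.084  0.381] turn 0.004
[ 0.67758233 -0.19844476  0.047     ] -> [-1.128  0.077  0.381] turn 0.004
```

View pics/w1.png

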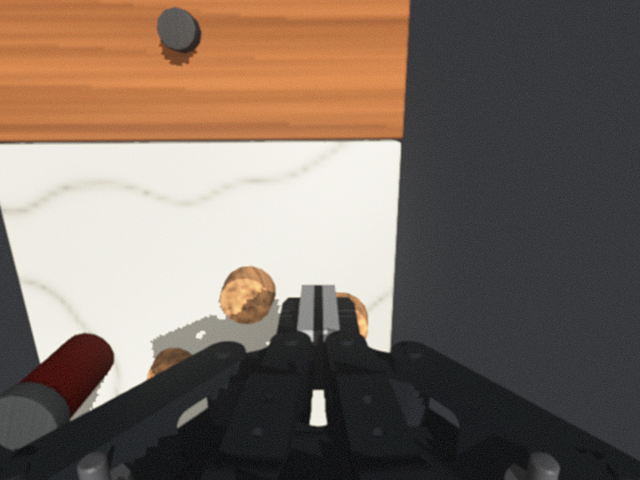

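The wrist view has the box at the top, the medium bung at (248,295), the large bung behind the fingers at (355,312), the jar at lower left, and the slab's box-side edge along row ~141 ending at (401,141). I'll use it to check the positions.

```bash
python3 - <<'E'
from h import *
s=ctrl.observe();c=get_calibration('wrist');M=np.array(c['mount']);Rw=R.from_euler('xyz',s['orientation']).as_matrix()
def cast(uv,z):
    n=cv2.undistortPoints(np.array([[uv]],float),np.array(c['intrinsics'],float),np.array(c['dist_coeffs'],float))[0,0]
    d=Rw@M[:3,:3]@np.r_[n,1];o=Rw@M[:3,3]+s['position'];p=o+d*(z-o[2])/d[2];e=p[:2]-C;return (e@EX).round(4),(e@EY).round(4)
print('med',cast((246,298),.055),'corner +x+y',cast((401,141),.04),'edge left',cast((10,143),.04),'edge x low',cast((394,260),.04),'large right side',cast((368,318),.05),'tcp',cast((318,286),s['position'][2]))
E
```

```text
med (np.float64(0.0351), np.float64(0.0253)) corner +x+y (np.float64(0.1411), np.float64(0.1338)) edge left (np.float64(-0.1199), np.float64(0.131)) edge x low (np.float64(0.1418), np.float64(0.049)) large right side (np.float64(0.1234), np.float64(0.007)) tcp (np.float64(0.0862), np.float64(0.067))
```

Request:
jog_arm --deltas '[-0.03,0.05,0,0,-0.04,0.083,0.05,0,-0.04,0.083,0.15,0,-0.04,0.083,0.26,0,-0.04,0.083,0.34,0,-0.04,0.083,0.38,0,-0.04,0.083,0.38,0,-0.04,0.083,0.38,0]'

```text
time_s: 4.28
position: [0.6392, 0.0134, 0.0488]
orientation: [3.14, 0.0, 1.756]
ft_force: [-0.3, 0.2, 0.2]
gripper_width: 0.0004
gripper_force: 0.0
```

Request:
jog_arm --deltas '[-0.03,0,0,0,-0.07,0,0,0,-0.12,0,0,0,-0.17,0,0,0,-0.22,0,0,0,-0.27,0,0,0,-0.32,0,0,0,-0.37,0,0,0,-0.42,0,0,0,-0.47,0,0,0,-0.52,0,0,0,-0.57,0,0,0,-0.62,0,0,0,-0.67,0,0,0,-0.72,0,0,0,-0.77,0,0,0,-0.77,0,0,0]'

```text
time_s: 6.4
position: [0.667, -0.1393, 0.0481]
orientation: [-3.141, 0.0, 1.754]
ft_force: [0.1, -0.1, 0.8]
gripper_width: 0.0001
gripper_force: 0.0
```

```bash
python3 - <<'E'
from h import *
go(W(.102,-.152,.047),W(.102,-.140,.124))
im=get_image('top')
cv2.imwrite('pics/t2.png',cv2.resize(im[150:350,200:480],None,fx=2.5,fy=2.5,interpolation=cv2.INTER_CUBIC))
E
```

```text
t 6.4 p [ 0.667  -0.1393  0.0481] slab 0.1023 -0.0899 q [-0.29  0.63  0.62  1.48 -0.38  1.15  0.58] F [ 0.1 -0.1  0.8]
[ 0.67794611 -0.20041139  0.047     ] -> [-0.311 -0.002  0.006] turn 0.0
[ 0.6757634  -0.18861157  0.124     ] -> [-0.251 -0.002 -0.379] turn 0.0
```

View pics/t2.png

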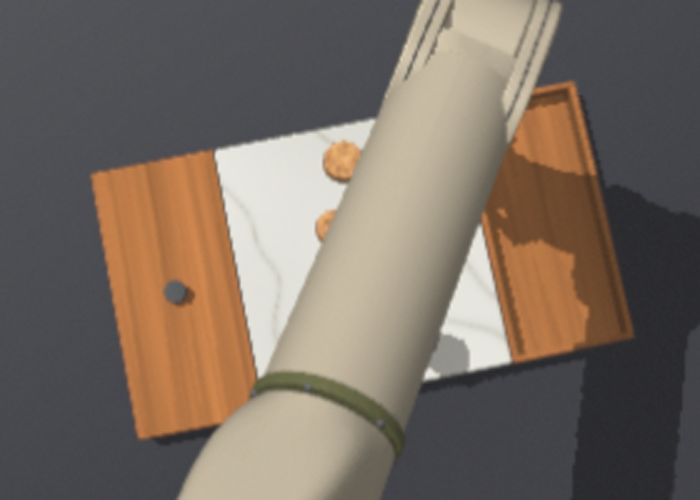

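This is odd: the large bung still shows at full-image (336,214), its old place. I'll check from the wrist.

```bash
python3 - <<'E'
from h import *
a=get_image('wrist');b=get_image('scene')[130:380,160:440]
b=cv2.resize(b,(448,400),interpolation=cv2.INTER_CUBIC);a=cv2.resize(a,(350,262));v=np.zeros((400,798,3),np.uint8);v[:262,:350]=a;v[:,350:]=b
cv2.imwrite('pics/w2.png',v)
E
```

```text
(no output)
```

View pics/w2.png

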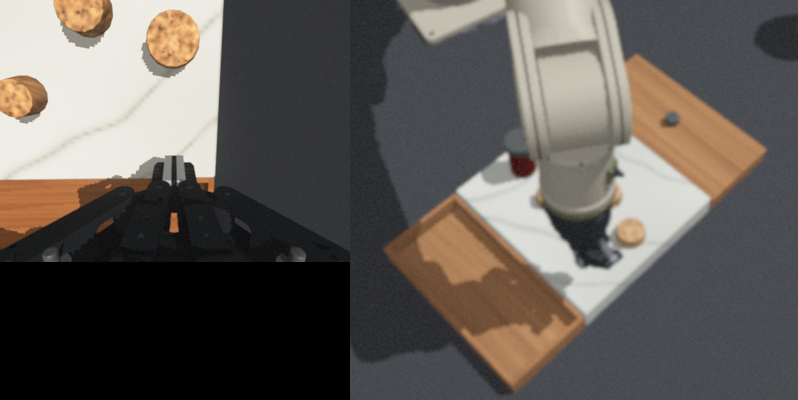

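```bash
python3 - <<'E'
from h import *
c=get_calibration('scene');K=np.array(c['intrinsics']);T=np.array(c['world_to_cam'])
s=ctrl.observe();p=np.array(s['position'])
for q in(p,p+[0,0,.03],p+[0,0,.05],W(.102,0,.05)):
    u=cv2.projectPoints(q.reshape(1,3),cv2.Rodrigues(T[:3,:3])[0],T[:3,3],K,np.array(c['dist_coeffs'],float))[0].ravel();print(q,u.round(1),'crop',((u-[160,130])*1.6+[350,0]).round())
im=get_image('scene');cv2.imwrite('pics/s3.png',cv2.resize(im[220:340,250:410],(800,600),interpolation=cv2.INTER_CUBIC))
E
```

```text
[ 0.66712865 -0.13736976  0.04799668] [306.2 300.9] crop [584. 273.]
[ 0.66712865 -0.13736976  0.07799668] [305.7 294.9] crop [583. 264.]
[ 0.66712865 -0.13736976  0.09799668] [305.4 290.7] crop [583. 257.]
[ 0.65029848 -0.05094699  0.05      ] [334.2 275.6] crop [629. 233.]
```

View pics/s3.png

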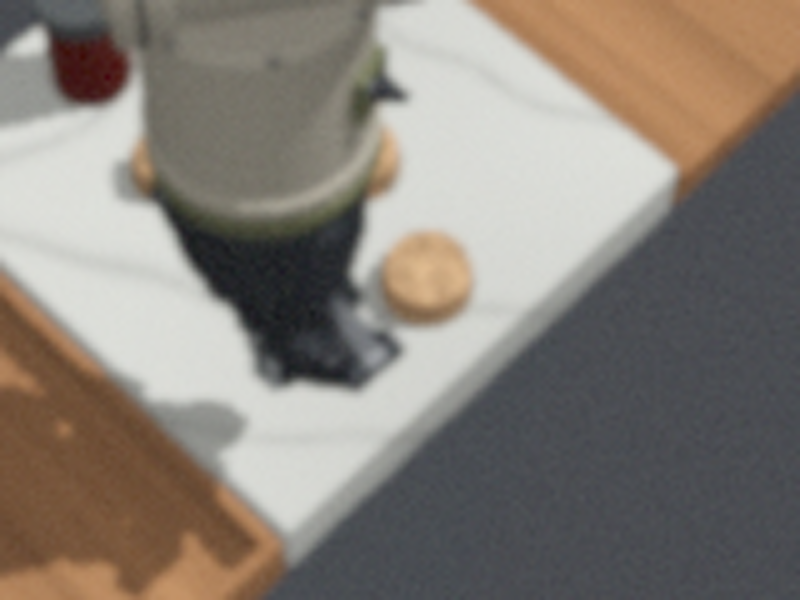

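The large bung hasn't moved: it is still at scene (335,275), and the fingertips look higher than reported. I'll estimate the tool's true height from the wrist view of the bungs, then probe the slab.

```bash
python3 - <<'E'
from h import *
s=ctrl.observe();im=get_image('wrist');c=get_calibration('wrist');M=np.array(c['mount']);Rw=R.from_euler('xyz',s['orientation']).as_matrix()
print('mount',M.round(3).tolist())
hs=cv2.cvtColor(im,cv2.COLOR_BGR2HSV);m=cv2.inRange(hs,(3,80,60),(30,255,255));m[320:]=0
n,l,st,ce=cv2.connectedComponentsWithStats(m)
for h in(0,.01,.02,.03):
    for i in range(1,n):
        if st[i,4]<400: continue
        # right-left extents and centroid
        for uv in (ce[i],(st[i,0],ce[i][1]),(st[i,0]+st[i,2],ce[i][1])):
            q=cv2.undistortPoints(np.array([[uv]],float),np.array(c['intrinsics'],float),np.array(c['dist_coeffs'],float))[0,0]
            d=Rw@M[:3,:3]@np.r_[q,1];o=Rw@M[:3,3]+s['position']+[0,0,h];p=o+d*(.055-o[2])/d[2];e=p[:2]-C;print(h,i,np.round(uv),(e@EX).round(4),(e@EY).round(4),end=' | ')
        print()
Ki=np.array(c['intrinsics'],float);iM=np.linalg.inv(M)
for z in (0,-.01,-.02): print('tool',z,cv2.projectPoints(np.array([[-.011,0,z],[.011,0,z]]),cv2.Rodrigues(iM[:3,:3])[0],iM[:3,3],Ki,np.array(c['dist_coeffs'],float))[0].round(1).tolist())
E
```

```text
mount [[-0.0, -0.956, -0.293, 0.075], [1.0, 0.0, -0.001, 0.0], [0.001, -0.293, 0.956, -0.18], [0.0, 0.0, 0.0, 1.0]]
0 1 [155.  30.] 0.0372 0.0198 | 0 1 [98. 30.] 0.0143 0.0198 | 0 1 [206.  30.] 0.0578 0.0199 | 
0 2 [315.  74.] 0.102 0.0036 | 0 2 [267.  74.] 0.0818 0.0035 | 0 2 [365.  74.] 0.1225 0.0036 | 
0 3 [ 40. 179.] -0.0217 -0.0404 | 0 3 [  0. 179.] -0.0395 -0.0405 | 0 3 [ 87. 179.] -0.0005 -0.0404 | 
0.01 1 [155.  30.] 0.0334 0.0217 | 0.01 1 [98. 30.] 0.0091 0.0216 | 0.01 1 [206.  30.] 0.0552 0.0218 | 
0.01 2 [315.  74.] 0.1019 0.0045 | 0.01 2 [267.  74.] 0.0806 0.0045 | 0.01 2 [365.  74.] 0.1237 0.0046 | 
0.01 3 [ 40. 179.] -0.0289 -0.0421 | 0.01 3 [  0. 179.] -0.0478 -0.0421 | 0.01 3 [ 87. 179.] -0.0066 -0.042 | 
0.02 1 [155.  30.] 0.0296 0.0236 | 0.02 1 [98. 30.] 0.004 0.0235 | 0.02 1 [206.  30.] 0.0526 0.0237 | 
0.02 2 [315.  74.] 0.1018 0.0055 | 0.02 2 [267.  74.] 0.0793 0.0054 | 0.02 2 [365.  74.] 0.1248 0.0055 | 
0.02 3 [ 40. 179.] -0.0361 -0.0437 | 0.02 3 [  0. 179.] -0.056 -0.0437 | 0.02 3 [ 87. 179.] -0.0126 -0.0436 | 
0.03 1 [155.  30.] 0.0257 0.0255 | 0.03 1 [98. 30.] -0.0011 0.0254 | 0.03 1 [206.  30.] 0.0499 0.0256 | 
0.03 2 [315.  74.] 0.1018 0.0064 | 0.03 2 [267.  74.] 0.0781 0.0064 | 0.03 2 [365.  74.] 0.1259 0.0065 | 
0.03 3 [ 40. 179.] -0.0433 -0.0453 | 0.03 3 [  0. 179.] -0.0643 -0.0453 | 0.03 3 [ 87. 179.] -0.0186 -0.0452 | 
tool 0 [[[317.3, 291.2]], [[317.2, 250.6]]]
tool -0.01 [[[317.2, 300.3]], [[317.2, 257.8]]]
tool -0.02 [[[317.2, 310.2]], [[317.1, 265.8]]]
```

Request:
jog_arm --deltas '[0,0,0.01,0,0,0,0.02,0,0,0,0.03,0,0,0,0.03,0]'

```text
time_s: 7.15
position: [0.6669, -0.1378, 0.0418]
orientation: [-3.141, -0.0, 1.756]
ft_force: [0.4, 0.0, -0.4]
gripper_width: -0.0
gripper_force: 0.0
```

Request:
jog_arm --deltas '[0,0,0.01,0,0,0,0.02,0,0,0,0.02,0]'

```text
time_s: 7.52
position: [0.6669, -0.1378, 0.0378]
orientation: [-3.141, -0.0, 1.756]
ft_force: [0.1, 0.9, 0.8]
gripper_width: 0.0
gripper_force: 0.0
```

Request:
jog_arm --deltas '[0,0,0.01,0,0,0,0.02,0,0,0,0.02,0]'

```text
time_s: 7.9
position: [0.6669, -0.1378, 0.0338]
orientation: [-3.141, -0.0, 1.756]
ft_force: [-0.1, 0.3, -0.6]
gripper_width: 0.0001
gripper_force: 0.0
```

The reported TCP is now below the slab top with no contact, so the real tips are higher than reported. I'll keep probing down.

Request:
jog_arm --deltas '[0,0,0.01,0,0,0,0.02,0,0,0,0.02,0]'

```text
time_s: 8.28
position: [0.6669, -0.1379, 0.0298]
orientation: [-3.141, -0.0, 1.756]
ft_force: [0.5, -0.2, -0.3]
gripper_width: -0.0002
gripper_force: 0.0
```

Request:
jog_arm --deltas '[0,0,0.01,0,0,0,0.02,0,0,0,0.02,0]'

```text
time_s: 8.65
position: [0.6669, -0.1379, 0.0258]
orientation: [-3.141, -0.0, 1.756]
ft_force: [0.1, 0.1, -0.1]
gripper_width: 0.0002
gripper_force: 0.0
```

```bash
python3 - <<'E'
from h import *
go(W(.102,-.09,.03))
im=get_image('scene')[220:340,250:410];w=get_image('wrist')[180:420,160:480]
v=np.hstack([cv2.resize(im,(400,300),interpolation=cv2.INTER_CUBIC),cv2.resize(w,(400,300))]);cv2.imwrite('pics/p8.png',v)
E
```

```text
t 8.65 p [ 0.6669 -0.1379  0.0258] slab 0.1026 -0.0885 q [-0.29  0.65  0.61  1.5  -0.4   1.11  0.59] F [ 0.1  0.1 -0.1]
[ 0.66666879 -0.13944565  0.03      ] -> [-0.008 -0.003 -0.021] turn 0.001
```

View pics/p8.png

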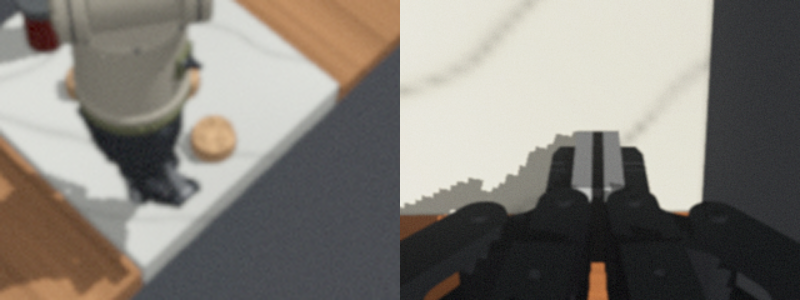

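The shadow now almost meets the fingertips at wrist crop (575,135), so the slab surface is close.

Request:
jog_arm --deltas '[0,0,0.01,0,0,0,0.01,0]'

```text
time_s: 9.0
position: [0.667, -0.1378, 0.0239]
orientation: [-3.141, -0.0, 1.756]
ft_force: [-0.2, -0.8, 0.2]
gripper_width: 0.0
gripper_force: 0.0
```

Request:
jog_arm --deltas '[0,0,0.01,0,0,0,0.01,0]'

```text
time_s: 9.25
position: [0.6669, -0.1378, 0.0219]
orientation: [-3.141, -0.0, 1.756]
ft_force: [0.7, -0.9, -0.3]
gripper_width: 0.0
gripper_force: 0.0
```

Request:
jog_arm --deltas '[0,0,0.005,0,0,0,0.01,0,0,0,0.01,0]'

```text
time_s: 9.62
position: [0.667, -0.1379, 0.02]
orientation: [-3.141, -0.0, 1.756]
ft_force: [0.4, 0.9, 0.6]
gripper_width: 0.0005
gripper_force: 0.0
```

Request:
jog_arm --deltas '[0,0,0.01,0,0,0,0.01,0]'

```text
time_s: 9.88
position: [0.6669, -0.1379, 0.0179]
orientation: [-3.141, -0.0, 1.756]
ft_force: [0.2, -0.6, 0.1]
gripper_width: -0.0001
gripper_force: 0.0
```

Request:
jog_arm --deltas '[0,0,0.01,0,0,0,0.01,0]'

```text
time_s: 10.12
position: [0.6669, -0.1379, 0.0159]
orientation: [-3.141, -0.0, 1.756]
ft_force: [0.2, -0.0, 1.1]
gripper_width: 0.0002
gripper_force: 0.0
```

Request:
jog_arm --deltas '[0,0,0.01,0,0,0,0.01,0]'

```text
time_s: 10.38
position: [0.6669, -0.1378, 0.0139]
orientation: [-3.141, -0.0, 1.756]
ft_force: [-1.1, -0.7, -0.0]
gripper_width: -0.0001
gripper_force: 0.0
```

```bash
python3 - <<'E'
from h import *
im=get_image('scene')[250:330,270:370];w=get_image('wrist')[240:380,220:420]
v=np.hstack([cv2.resize(im,(400,320),interpolation=cv2.INTER_CUBIC),cv2.resize(w,(400,320),interpolation=cv2.INTER_CUBIC)]);cv2.imwrite('pics/p9.png',v)
E
```

```text
(no output)
```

View pics/p9.png

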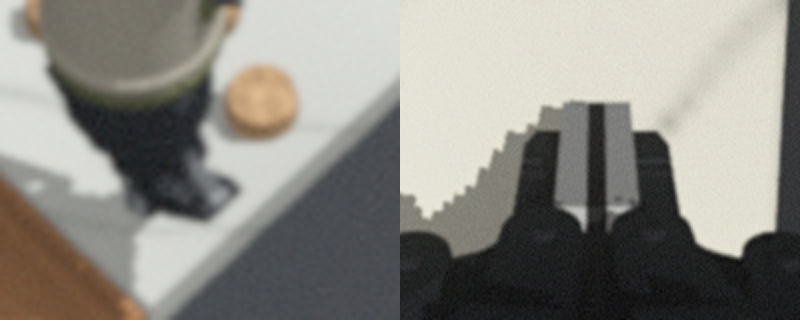

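The shadow's point now meets the fingertips at right crop (575,103), so contact should come within a few mm.

Request:
jog_arm --deltas '[0,0,0.005,0,0,0,0.01,0,0,0,0.01,0]'

```text
time_s: 10.85
position: [0.667, -0.1379, 0.012]
orientation: [-3.141, -0.0, 1.756]
ft_force: [0.2, 0.4, 0.6]
gripper_width: -0.0002
gripper_force: 0.0
```

Request:
jog_arm --deltas '[0,0,0.005,0,0,0,0.01,0,0,0,0.01,0]'

```text
time_s: 11.22
position: [0.667, -0.1379, 0.01]
orientation: [-3.141, -0.0, 1.756]
ft_force: [0.8, -0.2, 0.7]
gripper_width: 0.0003
gripper_force: 0.0
```

```bash
python3 - <<'E'
from h import *
c=get_calibration('wrist');K=np.array(c['intrinsics'],float);M=np.array(c['mount']);print(K[0,0],K[1,2],M[:3,3])
D=np.array(c['dist_coeffs'],float)
for row,w in((298,72),(285,36)):
    q=cv2.undistortPoints(np.array([[[318.,row]]]),K,D)[0,0]
    for wid in(.0286,.022,.0143):
        d=K[0,0]*wid/w; print(row,wid,'tool pt',(M[:3,:3]@(np.r_[q,1]*d)+M[:3,3]).round(4))
s=ctrl.observe()
# plane hit of tip ray on slab top
q=cv2.undistortPoints(np.array([[[318.,285]]]),K,D)[0,0];d=M[:3,:3]@np.r_[q,1];
for z in(0,-.01,-.02,-.03,-.04,-.05):print(z,(M[:3,3]+d*((z-M[2,3])/d[2])).round(4))
E
```

```text
385.76464682795023 232.5775873876844 [ 0.07529524  0.00049093 -0.17965943]
298 0.0286 tool pt [ 0.0056  0.0004 -0.0407]
298 0.022 tool pt [ 0.0217  0.0004 -0.0728]
298 0.0143 tool pt [ 0.0405  0.0004 -0.1102]
285 0.0286 tool pt [-0.0542  0.0003  0.1012]
285 0.022 tool pt [-0.0243  0.0004  0.0364]
285 0.0143 tool pt [ 0.0106  0.0004 -0.0392]
0 [-0.0075  0.0004  0.    ]
-0.01 [-0.0029  0.0004 -0.01  ]
-0.02 [ 0.0017  0.0004 -0.02  ]
-0.03 [ 0.0063  0.0004 -0.03  ]
-0.04 [ 0.0109  0.0004 -0.04  ]
-0.05 [ 0.0155  0.0004 -0.05  ]
```

The geometry agrees on one answer: the real tips sit about 40 mm short of the reported TCP, so reported z of 0.010 means tips at about 0.050. I'll raise the arm, go back behind the large bung and sweep at reported z of about 0.008.

Request:
jog_arm --deltas '[0,0,-0.1,0,0,0,-0.25,0,0.05,0,-0.35,0,0.2,0,-0.35,0,0.4,0,-0.35,0,0.6,0,-0.35,0,0.74,0,-0.35,0,0.79,0,-0.33,0,0.79,0,-0.22,0,0.79,0,-0.1,0,0.79,0,-0.02,0,0.79,0,0.01,0,0.79,0,0.01,0,0.79,0,0.01,0]'

```text
time_s: 12.98
position: [0.6386, 0.0173, 0.009]
orientation: [3.14, 0.0, 1.756]
ft_force: [0.6, -0.1, -0.2]
gripper_width: -0.0001
gripper_force: 0.0
```

Request:
jog_arm --deltas '[-0.03,0,0,0,-0.07,0,0,0,-0.11,0,0,0,-0.15,0,0,0,-0.19,0,0,0,-0.23,0,0,0,-0.27,0,0,0,-0.31,0,0,0,-0.35,0,0,0,-0.39,0,0,0,-0.43,0,0,0,-0.43,0,0,0]'

```text
time_s: 14.48
position: [0.6538, -0.0682, 0.0081]
orientation: [-3.142, 0.0, 1.755]
ft_force: [0.4, -0.4, -0.8]
gripper_width: -0.0002
gripper_force: 0.0
```

```bash
cat >> h.py <<'E'
def bungs(save=None):
    im=get_image('scene');h=cv2.cvtColor(im,cv2.COLOR_BGR2HSV)
    r=np.zeros(im.shape[:2],np.uint8);cv2.fillConvexPoly(r,np.array([[305,197],[378,258],[310,318],[235,250]],np.int32),255)
    n,l,st,ce=cv2.connectedComponentsWithStats(cv2.inRange(h,(3,80,60),(30,255,255))&r)
    for i in range(1,n):
        if st[i,4]>30:
            d=onplane('scene',[ce[i]],.053)[0][:2]-C;print('sc',ce[i].round(1),st[i,4],(d@EX).round(4),(d@EY).round(4))
    if save: cv2.imwrite(save,im)
E
python3 - <<'E'
from h import *
go(W(.102,-.152,.008));bungs('pics/s10.png')
E
```

```text
t 14.475 p [ 0.6538 -0.0682  0.0081] slab 0.1023 -0.0177 q [-0.4   0.62  0.59  1.58 -0.38  1.05  0.49] F [ 0.4 -0.4 -0.8]
[ 0.67794611 -0.20041139  0.008     ] -> [-0.672 -0.002  0.001] turn 0.001
sc [282.7 252.5] 131 -0.0243 -0.044
sc [318.7 290.4] 246 0.1054 -0.0523
```

It works: the large bung is now at slab y = -0.052, just ahead of the fingers. I'll push it on over the edge.

Request:
jog_arm --deltas '[-0.03,0,0,0,-0.07,0,0,0,-0.11,0,0,0,-0.15,0,0,0,-0.19,0,0,0,-0.23,0,0,0,-0.27,0,0,0,-0.31,0,0,0,-0.35,0,0,0,-0.39,0,0,0,-0.43,0,0,0,-0.47,0,0,0,-0.51,0,0,0,-0.55,0,0,0,-0.59,0,0,0,-0.63,0,0,0,-0.67,0,0,0,-0.67,0,0,0]'

```text
time_s: 16.77
position: [0.6783, -0.1999, 0.0081]
orientation: [-3.142, 0.0, 1.755]
ft_force: [0.3, 0.3, 0.6]
gripper_width: 0.0001
gripper_force: 0.0
```

```bash
python3 - <<'E'
from h import *
go(W(.0356,.083,.07),W(.0356,.083,.008));bungs('pics/s11.png')
E
```

```text
t 16.775 p [ 0.6783 -0.1999  0.0081] slab 0.1025 -0.1516 q [-0.17  0.72  0.59  1.43 -0.42  1.12  0.67] F [0.3 0.3 0.6]
[0.56990908 0.0185908  0.07      ] -> [ 1.173 -0.333 -0.31 ] turn 0.001
[0.56990908 0.0185908  0.008     ] -> [ 1.173 -0.333 -0.   ] turn 0.001
sc [321.4 251.6] 164 0.037 0.0225
```

Request:
jog_arm --deltas '[0,0,-0.1,0,0,0,-0.25,0,0.1,-0.05,-0.33,0,0.3,-0.12,-0.33,0,0.5,-0.2,-0.33,0,0.7,-0.28,-0.33,0,0.9,-0.333,-0.33,0,1,-0.333,-0.33,0]'

```text
time_s: 17.82
position: [0.5758, -0.0116, 0.0756]
orientation: [3.14, -0.002, 1.758]
ft_force: [0.3, -0.2, 0.6]
gripper_width: -0.0001
gripper_force: 0.0
```

Request:
jog_arm --deltas '[0.1,0,0,0,0.17,0,0.02,0,0.17,0,0.12,0,0.17,0,0.23,0,0.17,0,0.3,0,0.17,0,0.33,0,0.17,0,0.33,0]'

```text
time_s: 18.7
position: [0.5701, 0.0187, 0.0082]
orientation: [-3.142, 0.0, 1.756]
ft_force: [-0.1, 0.4, 0.3]
gripper_width: -0.0001
gripper_force: 0.0
```

```bash
python3 - <<'E'
from h import *
go(W(.0356,-.152,.008));bungs()
E
```

```text
t 18.7 p [0.5701 0.0187 0.0082] slab 0.0358 0.0831 q [-0.6   0.44  0.6   1.83 -0.3   0.96  0.31] F [-0.1  0.4  0.3]
[ 0.61265377 -0.21248904  0.008     ] -> [-1.175e+00 -3.000e-03  1.000e-03] turn 0.001
sc [321.7 251.4] 178 0.0371 0.0234
sc [282.8 252.6] 146 -0.024 -0.0438
```

Request:
jog_arm --deltas '[-0.03,0,0,0,-0.07,0,0,0,-0.11,0,0,0,-0.15,0,0,0,-0.19,0,0,0,-0.23,0,0,0,-0.27,0,0,0,-0.31,0,0,0,-0.35,0,0,0,-0.39,0,0,0,-0.43,0,0,0,-0.47,0,0,0,-0.51,0,0,0,-0.55,0,0,0,-0.59,0,0,0,-0.63,0,0,0,-0.67,0,0,0,-0.71,0,0,0,-0.75,0,0,0]'

```text
time_s: 21.12
position: [0.5977, -0.129, 0.0081]
orientation: [3.142, -0.0, 1.756]
ft_force: [0.7, -0.1, -0.4]
gripper_width: -0.0
gripper_force: 0.1
```

Request:
jog_arm --deltas '[-0.04,0,0,0,-0.08,0,0,0,-0.12,0,0,0,-0.16,0,0,0,-0.2,0,0,0,-0.24,0,0,0,-0.28,0,0,0,-0.32,0,0,0,-0.36,0,0,0,-0.4,0,0,0,-0.42,0,0,0,-0.42,0,0,0]'

```text
time_s: 22.62
position: [0.613, -0.2115, 0.008]
orientation: [-3.142, 0.0, 1.755]
ft_force: [-0.1, -0.4, 0.1]
gripper_width: -0.0001
gripper_force: 0.0
```

```bash
python3 - <<'E'
from h import *
go(W(-.022,.012,.07),W(-.022,.012,.008));bungs()
E
```

```text
t 22.625 p [ 0.613  -0.2115  0.008 ] slab 0.0361 -0.151 q [-0.19  0.61  0.61  1.61 -0.39  1.05  0.72] F [-0.1 -0.4  0.1]
[ 0.52618429 -0.06170181  0.07      ] -> [ 0.816 -0.289 -0.31 ] turn 0.001
[ 0.52618429 -0.06170181  0.008     ] -> [ 0.816 -0.289  0.   ] turn 0.001
sc [282.7 252.4] 129 -0.0247 -0.0438
```

Request:
jog_arm --deltas '[0,0,-0.1,0,0,0,-0.25,0,0.1,0,-0.33,0,0.3,-0.05,-0.33,0,0.5,-0.15,-0.33,0,0.7,-0.25,-0.33,0,0.8,-0.289,-0.33,0,0.816,-0.289,-0.3,0,0.816,-0.289,-0.2,0,0.816,-0.289,-0.1,0,0.816,-0.289,-0.02,0,0.816,-0.289,0,0,0.816,-0.289,0,0]'

```text
time_s: 24.3
position: [0.5264, -0.0617, 0.0083]
orientation: [3.142, 0.0, 1.755]
ft_force: [0.4, 0.2, -0.2]
gripper_width: -0.0001
gripper_force: 0.0
```

```bash
python3 - <<'E'
from h import *
go(W(-.022,-.152,.008));bungs()
E
```

```text
t 24.3 p [ 0.5264 -0.0617  0.0083] slab -0.0218 0.012 q [-0.51  0.36  0.63  1.94 -0.26  0.93  0.43] F [ 0.4  0.2 -0.2]
[ 0.55601462 -0.22296604  0.008     ] -> [-0.82  -0.002  0.001] turn 0.001
sc [282.9 252.4] 143 -0.0244 -0.0434
```

Request:
jog_arm --deltas '[-0.04,0,0,0,-0.08,0,0,0,-0.12,0,0,0,-0.16,0,0,0,-0.2,0,0,0,-0.24,0,0,0,-0.28,0,0,0,-0.32,0,0,0,-0.36,0,0,0,-0.4,0,0,0,-0.44,0,0,0,-0.48,0,0,0,-0.52,0,0,0,-0.56,0,0,0,-0.6,0,0,0,-0.64,0,0,0,-0.68,0,0,0,-0.72,0,0,0,-0.76,0,0,0,-0.8,0,0,0]'

```text
time_s: 26.85
position: [0.5557, -0.2191, 0.008]
orientation: [-3.142, -0.0, 1.756]
ft_force: [-0.2, -0.0, -0.7]
gripper_width: 0.0002
gripper_force: 0.0
```

Request:
jog_arm --deltas '[-0.02,0,0,0,-0.02,0,-0.1,0,-0.02,0,-0.3,0,-0.02,0,-0.5,0,0,0,-0.7,0,0.2,0,-0.8,0,0.45,0,-0.8,0,0.7,0,-0.8,0,0.95,0,-0.8,0,1,0,-0.8,0]'

```text
time_s: 28.1
position: [0.5185, -0.0182, 0.1693]
orientation: [3.14, -0.002, 1.761]
ft_force: [0.5, -0.3, 0.4]
gripper_width: -0.0003
gripper_force: 0.0
```

Request:
jog_arm --deltas '[0.2,-0.1,0,0,0.4,-0.2,0,0,0.6,-0.3,0,0,0.8,-0.4,0,0,0.9,-0.4,0,0,0.9,-0.4,0,0]'

```text
time_s: 28.85
position: [0.4073, 0.1406, 0.1689]
orientation: [3.14, -0.0, 1.757]
ft_force: [0.9, -0.8, -0.4]
gripper_width: -0.0001
gripper_force: 0.0
```

```bash
python3 - <<'E'
from h import *
print(ctrl.observe()['time_s']);bungs()
a=get_image('top')[160:340,225:465];b=get_image('scene')[150:380,170:430]
cv2.imwrite('pics/end.png',np.hstack([cv2.resize(a,(400,300),interpolation=cv2.INTER_CUBIC),cv2.resize(b,(400,354),interpolation=cv2.INTER_CUBIC)[:300] if 0 else cv2.resize(b,(339,300),interpolation=cv2.INTER_CUBIC)]))
E
```

```text
28.85
```

View pics/end.png

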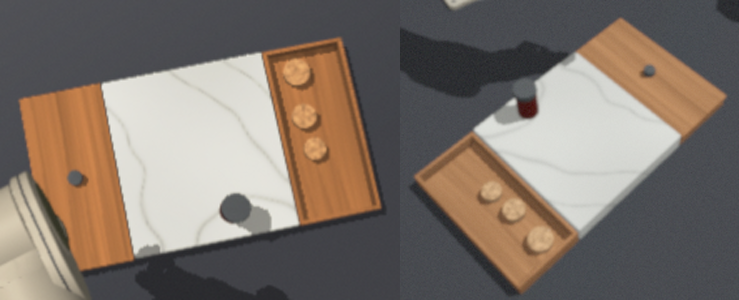

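All three bungs lie in the tray, at left crop (296,71), (304,115) and (316,148). The jar still stands in its place at (235,207), and the arm is clear of everything.

```bash
python3 -c "
from workcell import ctrl
print(ctrl.job_done())"
```

```text
the job is handed in; nothing more can be done
None
```

I swept all three bungs off the slab into the open tray with closed fingers; the preserve jar still stands in its place, the arm went nowhere near the jug or crock, and I handed the job in at about 29 s of the 54 s allowed.

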